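# Work a seized hitch pin free and draw out the ball mount

## Task

The cross pin that locks the tow-ball mount in its bench socket has seized, and a straight pull will not move it: twist it back and forth by its ring handle while pulling until it is drawn right out to its stop. Then slide the ball mount along the bench completely out of the socket and leave it lying flat beside the mouth, ball up. Do not lift or tip the mount, and leave the block plane, the tape measure and the tin where they stand.

Things in the scene. Friction and masses are not known exactly. Their poses are not given: they have to be found in the camera images.
- receiver: Grey steel square socket bolted to the bench, 54 wide, 48 mm high. Origin on the bench under the crossing of pin axis and socket centre line; z up; +y (robot's left at yaw 0) is the way out: mouth at y = +50 mm, closed end at y = -66. A boss, 54 mm wide and high, juts out on its -x side (towards the robot) to x = -90 mm; the pin comes out of it towards -x. Fixed, but placed and turned anew each time.
- mouth (a point): Centre of the socket's mouth, 50 mm along the socket's +y, 22 mm above the bench; axes as the socket. The collar round it is 50 mm high and 64 mm wide. The opening has 2 mm of play round the bar.
- boss (a point): Point where the pin leaves the boss: 90 mm from the socket's origin towards its -x, 22 mm above the bench; axes as the socket. Rust ledges hidden in the boss catch the pin on alternate sides, however hard it is pulled; each takes 9 mm of pull to clear, and only then can the handle lean back past it.
- pin_pull (a joint): How far the pin is drawn out along the socket's -x, m: 0 fully in, 0.050 at its outer stop. Drags with about 6 N. Stopped dead at 0.004 until the handle leans over 0.25 rad left (+), at 0.018 until it leans over 0.25 right (-), and at 0.032 until it leans over 0.25 left (+). Free from 0.041 to the stop. It leaves the bar's hole at 0.036.
- pin_twist (a joint): Twist of the pin about its axis, rad: 0 = handle upright, + = handle leans towards the socket's +y (left), - = towards -y. Stops at -0.45 and +0.45. Turns stiffly (0.16 N m, about 1.5 N at the ring) and stays where it is left.
- pin_eye (a point): Centre of the pin handle's ring: 50 mm inside diameter, 10 mm thick bar, level when upright. A 12 mm rod rises from the pin to the ring's far side (towards the socket). Upright, the centre is 132 mm above the bench and 132 mm on the socket's -x side (pin in); it swings at 110 mm about the pin's axis. Shut fingertips fit in from above as a hook, or the bar can be pinched.
- bar_mid (a point): Centre (half-way up) of the loose ball mount's dark square bar, 40 x 200 x 40 mm, 0.7 kg, flat on the bench along the socket's y. At first 50 mm from the socket's origin along +y, so 100 mm of it is inside; the pin crosses a hole in that half. Its y axis points to the ball's end; z up.
- ball (a point): Centre of the 50 mm steel ball on the ball mount, 80 mm above the bench, 75 mm from the bar's centre towards the outer end (75 mm outside the mouth at the start), on a 26 mm thick neck. There is room for shut fingers between mouth and ball, to push the ball outward.
- plane_mid (a point): Middle of a small grey metal block plane with wooden knobs, 45 x 160 x 54 mm, behind the socket: stays where it is.
- tape_mid (a point): Middle of a yellow tape measure, 36 x 98 x 64 mm: stays where it is.
- tin_mid (a point): Middle of an open tin of screws, 74 mm across, 52 mm high: stays where it is.
- ball_mount: The ball mount as a whole (see bar_mid); its origin is under the bar's centre, on the bench, its axes as there.

How it is judged:
By the outcome, as a careful person would: the job done as asked, in the order asked, and still so for the second after the job is handed in, with the robot touching nothing.
It also fails if it takes over 48 s, if anything falls off the work surface, if the arm or the gripper's body presses on something with over 40 N, if the wrist force passes 120 N, or if a joint passes its speed limit or range.

## Robot

A 6-joint arm with a two-finger parallel gripper is mounted at the origin on a cart in front of the work surface, level with it; the furniture and walls round the work are solid. World frame = base frame: x ahead of the robot, y to its left, z up, the work surface at z = 0. Lengths are in m, angles in rad, forces in N, time in s.
With the tool pointing down it reaches from about 0.4 to 0.825 m from the base axis. Payload 7 kg.
Tool frame: the origin (TCP) lies at the very end of the fingers, on their centre line; the grasp point (between the pads) lies 19 mm behind it (grip_depth is the distance from the TCP to the grasp point, in m); z points along the fingers, y is the direction in which the jaws open and shut (so a half turn about z gives the same grasp; the last joint's range is limited). The gripper opens to 88 mm and grips with 3 to 60 N. Pads are 19 mm wide; open, the fingers measure 130 mm over their backs; the gripper's body (78 mm by 193 mm) begins 47 mm behind the grasp point.
Start: joints at [1.567, 0.359, 0.012, 0, -1.224, -0.288], TCP at [0.194, 0.646, 0.227] pointing down, gripper open.
Joint ranges: [-3.07, 3.07], [-1.43, 2.12], [-1.02, 1.25], [-3.03, 1.67], [-3.05, -0], [-3.03, 3.03]. Speed limits (rad/s): [2.39, 2.39, 3.01, 3.14, 3.14, 3.14].

## Interface

Orientations are given as [roll, pitch, yaw] about the fixed x, y, z axes, in that order (R = Rz(yaw) Ry(pitch) Rx(roll)).
In Python, from station import get_state, grab_frame, get_calibration, job_done, grip_depth gives the robot as it stands. The module is installed in compiled form; this text tells all that it offers.
- The arm moves only by the shell command python3 -m crank 'ROWS' [FORCE]. ROWS is JSON, a list of rows, each an object with "turn": the turn, a rotation vector about the tool's x, y, z each as a share of 2 pi rad, from -1 to 1, a list of three; "slide": the shift along the tool's x, y, z each as a share of 0.5 m, from -1 to 1, a list of three; "fingers": the opening, from -1 (shut) to 1 (fully open). A call has 1 to 5 rows; each row is the pose to reach, as a shift and turn from the pose commanded when the call began, along the tool's axes at that moment, turning the shorter way round; what a row does not reach only later rows make up. A row lasts 1/12 s, in which the tool goes at most 41.7 mm and 7.16 degrees, less where a joint would pass 70% of its speed; a pose out of reach is approached as far as the arm can. A call with a number of a shift or a turn outside -1 to 1 is refused whole. A call with a gripper value outside its range is refused whole. The fingers move at their own pace and stop on an object; FORCE is the grip in N (left out, the last holds). Time passes only in rows, so rows that repeat a pose let the fingers close. It gives the time, the measured TCP pose, the force and the opening at its end, in the units of the state.
- get_state(): the state, without advancing time (a new reading comes with each control period).
- grab_frame(name): name is "scene" or "side" or "wrist"; returns the picture (420x560x3 uint8, red, green, blue); there is no depth.
- get_calibration(name): a dict with "K" (3x3 intrinsics, pixels), "dist" ([k1, k2, p1, p2, k3] as OpenCV has them; the pictures are not rectified), "pose" (4x4, takes a point from camera to world coordinates). Camera axes: x right, y up, looking along -z (the intrinsics and any distortion apply to the point x, -y, -z); pixel columns grow to the right and rows downward; lengths in m; the calibration is good to about 2 mm. A picture is of the moment at which its call begins: read the wrist's pose just before it. get_calibration takes no time and is no camera call; for the wrist camera it gives the pose at the moment of the call.
- job_done(): hands the job in, once; it reports no verdict.
The state is a dict: "t": time; "q": joint angles; "qd": joint speeds; "joint_efforts": joint torques, N m; "eef_pos": TCP position; "ee_rot": TCP orientation; "force": force on the tool from outside, world axes, zero at the start; "moment": the same for the moment, N m; "width": finger opening in m.
Only numpy, scipy, OpenCV 4.12 (cv2) and the standard library are available. Lean on these libraries where they do the work, as an engineer would, in place of code of your own. Each camera call takes 0.05 s, during which the arm holds its last target.

## Working session

There is one attempt and no reset: what is moved stays moved. The work goes in short steps, Python scripts to look and compute and a shell command to move; the robot and the scene stay as the last step left them, time stands still between calls to the robot, and variables do not carry over. Pictures are saved under pics/ and viewed, and the job is handed in when it is done.

```bash
mkdir -p pics
python3 - <<'E'
from station import *
import cv2
s=get_state(); print(s, grip_depth)
for n in ["scene","side","wrist"]:
    c=get_calibration(n); print(n,c)
    cv2.imwrite(f"pics/{n}0.png",grab_frame(n)[:,:,::-1])
E
```

```text
{'t': 0.0, 'q': array([ 1.56710637e+00,  3.59350561e-01,  1.10535104e-02, -3.48493096e-04,
       -1.22409455e+00, -2.88093337e-01]), 'qd': array([-0.00087118, -0.00028339, -0.00213628, -0.00060613,  0.00143998,
        0.00070253]), 'joint_efforts': array([-1.18912860e-03, -5.82718134e+01,  2.93078935e+01,  6.99760392e+00,
        6.88961009e-03, -1.47287392e-04]), 'eef_pos': array([0.19406107, 0.64598819, 0.22564415]), 'ee_rot': array([ 3.13997003e+00, -1.39195153e-04, -2.91901859e-01]), 'force': array([1.04032347, 0.39675665, 0.18823914]), 'moment': array([ 0.04112749, -0.02907396,  0.04459674]), 'width': 0.08791830978832325} 0.0188
scene {'K': array([[381.78775418,   0.        , 279.45238685],
       [  0.        , 381.78775418, 210.05980672],
       [  0.        ,   0.        ,   1.        ]]), 'dist': array([-0.08042452,  0.        ,  0.        ,  0.        ,  0.        ]), 'pose': array([[-0.85794848,  0.2903749 , -0.42380046,  0.19939778],
       [-0.51372562, -0.49009983,  0.70419325,  0.62467776],
       [-0.00322449,  0.82187868,  0.56965343,  0.6647439 ],
       [ 0.     
[... 351 characters left out ...]
0.32789524],
       [-0.29067284, -0.54558665,  0.78603085,  0.85615492],
       [ 0.01998166,  0.81786078,  0.5750691 ,  0.80177271],
       [ 0.        ,  0.        ,  0.        ,  1.        ]])}
wrist {'K': array([[299.94884552,   0.        , 275.86282185],
       [  0.        , 299.94884552, 209.19016494],
       [  0.        ,   0.        ,   1.        ]]), 'dist': array([-0.04503171,  0.        ,  0.        ,  0.        ,  0.        ]), 'pose': array([[-0.28715611,  0.91293398,  0.28998779,  0.27333444],
       [-0.95788286, -0.27410498, -0.08559726,  0.62354057],
       [ 0.00134246, -0.30235411,  0.95319473,  0.38496486],
       [ 0.        ,  0.        ,  0.        ,  1.        ]])}
```

View pics/scene0.png

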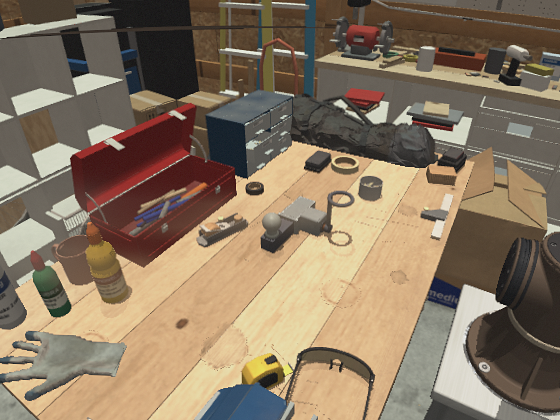

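View pics/side0.png

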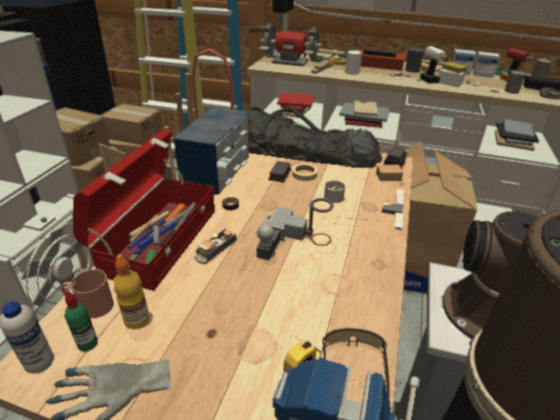

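View pics/wrist0.png

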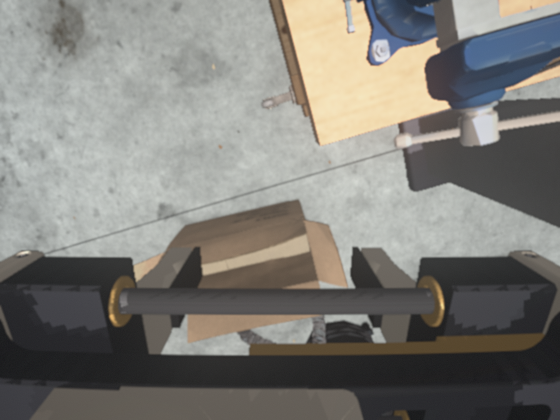

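```bash
cat > h.py <<'E'
import numpy as np, cv2, json
from station import *
def ray(name,uv,c=None):
    c=c or get_calibration(name)
    p=cv2.undistortPoints(np.array([[uv]],float),c["K"],c["dist"])[0,0]
    d=c["pose"][:3,:3]@np.array([p[0],-p[1],-1.]); return c["pose"][:3,3],d/np.linalg.norm(d)
def onz(name,uv,z,c=None):
    o,d=ray(name,uv,c); return o+d*(z-o[2])/d[2]
def tri(obs):
    A=np.zeros((3,3));b=np.zeros(3);L=[]
    for n,uv in obs:
        o,d=ray(n,uv);P=np.eye(3)-np.outer(d,d);A+=P;b+=P@o;L.append((o,P))
    x=np.linalg.solve(A,b);return x,[np.linalg.norm(P@(x-o)) for o,P in L]
def proj(name,X,c=None):
    c=c or get_calibration(name)
    p=np.linalg.inv(c["pose"])@np.append(X,1);
    return cv2.projectPoints(np.array([[p[0],-p[1],-p[2]]]),np.zeros(3),np.zeros(3),c["K"],c["dist"])[0][0,0]
E
python3 - <<'E'
import cv2
for n,(x,y,w,h) in {"scene":(190,140,210,130),"side":(190,150,180,120)}.items():
    i=cv2.imread(f"pics/{n}0.png")[y:y+h,x:x+w]; s=4 if n=="side" else 3.8
    cv2.imwrite(f"pics/{n}0c.png",cv2.resize(i,None,fx=s,fy=s,interpolation=2))
E
```

```text
(no output)
```

View pics/scene0c.png

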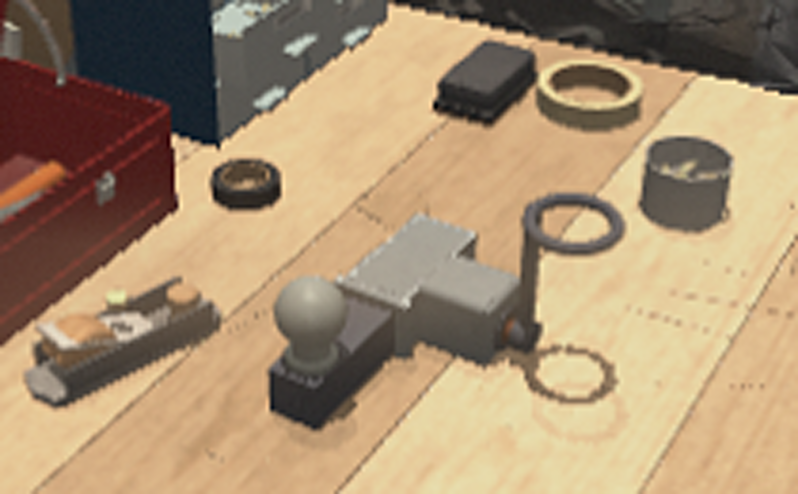

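View pics/side0c.png

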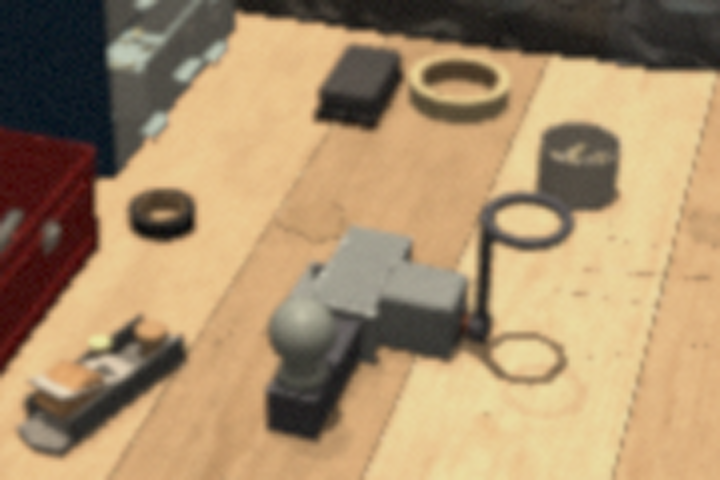

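Run:
```python
from h import *
np.set_printoptions(precision=4,suppress=True)
S=lambda x,y:("scene",(190+(x+.5)/3.8-.5,140+(y+.5)/3.8-.5)); D=lambda x,y:("side",(190+(x+.5)/4-.5,150+(y+.5)/4-.5))
print("eye",tri([S(575,223),D(527,220)]), onz(*S(575,223),.132),onz(*D(527,220),.132))
print("ball",tri([S(311,311),D(302,333)]), onz(*S(311,311),.08),onz(*D(302,333),.08))
for n,z,p in [("sock back L",.048,S(420,213)),("sock back R",.048,S(476,235)),("boss top far",.054,S(525,285)),("boss top near",.054,S(494,311)),("boss bottom near",0,S(492,361)),("collar fl",.05,S(340,280)),("collar fr",.05,S(410,305)),
 ("bar end bottom r",0,S(318,425)),("bar end bottom l",0,S(272,407)),
 ("D boss far",.054,D(466,280)),("D boss near",.054,D(451,308)),("D boss bot",0,D(447,356)),("tin",.026,S(685,190)),("tin",.026,D(580,165)),("plane",.027,S(120,340)),("tape",.064,("scene",(262,365)))]:
    print(n,onz(*p,z))
```

```text
eye (array([ 0.4925, -0.1743,  0.1218]), [np.float64(0.0003022463763627368), np.float64(0.00030224637636270917)]) [ 0.4871 -0.1597  0.132 ] [ 0.4899 -0.1582  0.132 ]
ball (array([ 0.6286, -0.0478,  0.0748]), [np.float64(0.0010661705973002047), np.float64(0.0010661705973001726)]) [ 0.6256 -0.0434  0.08  ] [ 0.6259 -0.0396  0.08  ]
sock back L [ 0.6437 -0.2343  0.048 ]
sock back R [ 0.5915 -0.2286  0.048 ]
boss top far [ 0.5275 -0.1793  0.054 ]
boss top near [ 0.533  -0.1392  0.054 ]
boss bottom near [ 0.5365 -0.1501  0.    ]
collar fl [ 0.6494 -0.1211  0.05  ]
collar fr [ 0.5902 -0.12    0.05  ]
bar end bottom r [ 0.6091 -0.0238  0.    ]
bar end bottom l [ 0.6472 -0.0236  0.    ]
D boss far [ 0.5364 -0.1771  0.054 ]
D boss near [ 0.5385 -0.1376  0.054 ]
D boss bot [ 0.5411 -0.1466  0.    ]
tin [ 0.4849 -0.4105  0.026 ]
tin [ 0.4888 -0.423   0.026 ]
plane [ 0.7642 -0.0036  0.027 ]
tape [0.4271 0.3079 0.064 ]
```

```bash
cat >> h.py <<'E'
from scipy.spatial.transform import Rotation as Ro
def to(p,yaw,roll=np.pi,pitch=0.):
    s=get_state();R=Ro.from_euler('xyz',s['ee_rot']);T=Ro.from_euler('xyz',[roll,pitch,yaw])
    d=R.inv().apply(np.array(p)-s['eef_pos']);r=(R.inv()*T).as_rotvec()
    print("t%.2f"%s['t'],"pos",np.round(s['eef_pos'],4),"rpy",np.round(s['ee_rot'],3),"F",np.round(s['force'],1),"w%.4f"%s['width'],"slide",np.round(d/.5,4).tolist(),"turn",np.round(r/2/np.pi,4).tolist(),"rows",round(max(np.linalg.norm(d)/.0417,np.degrees(np.linalg.norm(r))/7.16),1))
E
python3 - <<'E'
from h import *
to([.42,.28,.33],-.85)
for p in [(250,385),(330,355)]: print(onz("scene",p,0.1),onz("scene",p,0.0))
E
```

```text
t0.15 pos [0.1941 0.6461 0.2258] rpy [ 3.14  -0.    -0.292] F [ 0.2 -0.6 -0.1] w0.0876 slide [0.6434, 0.5715, -0.2075] turn [0.0002, -0.0001, 0.0888] rows 10.6
[0.41020927 0.36678434 0.1       ] [0.44753796 0.32111878 0.        ]
[0.3248858  0.25221556 0.1       ] [ 3.47106145e-01  1.86263150e-01 -1.11022302e-16]
```

```bash
python3 -m crank '[{"slide":[0.1,0.04,-0.2],"turn":[0,0,0.01],"fingers":0},{"slide":[0.2,0.12,-0.25],"turn":[0,0,0.03],"fingers":0},{"slide":[0.28,0.2,-0.25],"turn":[0,0,0.05],"fingers":0},{"slide":[0.4,0.35,-0.25],"turn":[0,0,0.08],"fingers":0},{"slide":[0.55,0.5,-0.25],"turn":[0,0,0.1],"fingers":0}]' 20
python3 -c "
from h import *
to([.49,-.11,.33],-1.62)"
```

```text
t: 0.57
eef_pos: [0.2903, 0.5069, 0.326]
ee_rot: [-3.14, 0.001, -0.86]
force: [0.2, -0.6, 0.5]
width: 0.06
t0.57 pos [0.2903 0.5069 0.326 ] rpy [-3.14e+00  1.00e-03 -8.60e-01] F [ 0.2 -0.6  0.5] w0.0600 slide [1.1958, 0.5019, -0.0099] turn [-0.0002, 0.0002, 0.1209] rows 15.6
```

```bash
python3 -m crank '[{"slide":[0.9,0.38,-0.01],"turn":[0,0,0.1],"fingers":0},{"slide":[0.9,0.38,-0.01],"turn":[0,0,0.1],"fingers":0},{"slide":[0.9,0.38,-0.01],"turn":[0,0,0.1],"fingers":0},{"slide":[0.9,0.38,-0.01],"turn":[0,0,0.1],"fingers":0},{"slide":[0.9,0.38,-0.01],"turn":[0,0,0.1],"fingers":0}]'
python3 -c "
from h import *
to([.49,-.11,.33],-1.62)"
```

```text
t: 0.98
eef_pos: [0.3544, 0.3076, 0.3268]
ee_rot: [-3.142, 0.0, -1.485]
force: [0.5, -0.6, -1.3]
width: 0.0439
t0.98 pos [0.3544 0.3076 0.3268] rpy [-3.142  0.    -1.485] F [ 0.5 -0.6 -1.3] w0.0439 slide [0.8553, -0.199, -0.0067] turn [-0.0, 0.0, 0.0214] rows 10.5
```

```bash
python3 -m crank '[{"slide":[0.855,-0.2,-0.005],"turn":[0,0,0.021],"fingers":0},{"slide":[0.855,-0.2,-0.005],"turn":[0,0,0.021],"fingers":0},{"slide":[0.855,-0.2,-0.005],"turn":[0,0,0.021],"fingers":0},{"slide":[0.855,-0.2,-0.005],"turn":[0,0,0.021],"fingers":0},{"slide":[0.855,-0.2,-0.005],"turn":[0,0,0.021],"fingers":0}]'
python3 -c "
from h import *
to([.49,-.11,.33],-1.62)"
```

```text
t: 1.4
eef_pos: [0.42, 0.1101, 0.3282]
ee_rot: [-3.141, 0.001, -1.611]
force: [0.8, 1.3, 0.5]
width: 0.044
t1.40 pos [0.42   0.1101 0.3282] rpy [-3.141e+00  1.000e-03 -1.611e+00] F [0.8 1.3 0.5] w0.0440 slide [0.4342, -0.1576, -0.0038] turn [-0.0001, 0.0001, 0.0014] rows 5.5
```

```bash
python3 -m crank '[{"slide":[0.35,-0.14,-0.004],"turn":[0,0,0.001],"fingers":0},{"slide":[0.35,-0.14,-0.004],"turn":[0,0,0.001],"fingers":0},{"slide":[0.35,-0.14,-0.004],"turn":[0,0,0.001],"fingers":0},{"slide":[0.35,-0.14,-0.004],"turn":[0,0,0.001],"fingers":0},{"slide":[0.35,-0.14,-0.004],"turn":[0,0,0.001],"fingers":0}]'
python3 -m crank '[{"slide":[0,0,0],"turn":[0,0,0],"fingers":0}]'
python3 - <<'E'
from h import *
import pickle
to([.49,-.11,.33],-1.62)
c=get_calibration("wrist");f=grab_frame("wrist")
pickle.dump(c,open("w1.pkl","wb"));cv2.imwrite("pics/w1.png",f[:,:,::-1])
cv2.imwrite("pics/w1b.png",cv2.resize(f[:,:,::-1],(800,600),interpolation=2))
E
```

```text
t: 1.82
eef_pos: [0.4833, -0.0691, 0.3298]
ee_rot: [3.141, -0.001, -1.62]
force: [-0.1, 0.2, -0.4]
width: 0.0434
t: 1.9
eef_pos: [0.4835, -0.0691, 0.3292]
ee_rot: [3.14, -0.001, -1.622]
force: [-0.4, 0.3, 0.1]
width: 0.0432
t1.90 pos [ 0.4835 -0.0691  0.3292] rpy [ 3.140e+00 -1.000e-03 -1.622e+00] F [-0.4  0.3  0.1] w0.0432 slide [0.081, -0.0172, -0.0015] turn [0.0002, -0.0002, -0.0003] rows 1.0
```

View pics/w1b.png

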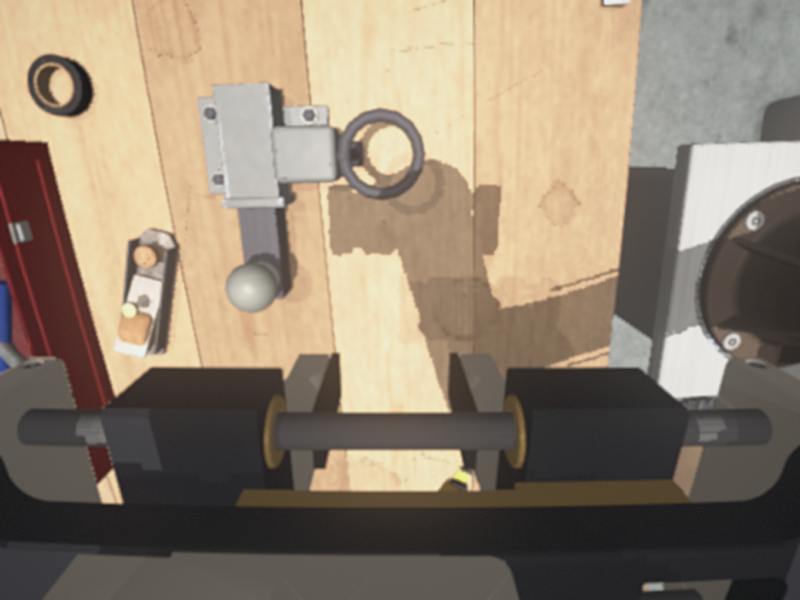

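Run:
```python
from h import *
import pickle
np.set_printoptions(precision=4,suppress=True)
c=pickle.load(open("w1.pkl","rb"))
g=cv2.imread("pics/w1.png")
W=lambda x,y:((x+.5)*.7-.5,(y+.5)*.7-.5)
# ring fit by dark mask
hsv=cv2.cvtColor(g,cv2.COLOR_BGR2HSV);m=((hsv[...,1]<70)&(hsv[...,2]<110)).astype(np.uint8)
sub=np.zeros_like(m);sub[70:145,236:305]=m[70:145,236:305]
n,l,s,ce=cv2.connectedComponentsWithStats(sub);k=1+np.argmax(s[1:,4]);print(s[k])
pts=np.argwhere(l==k)[:,::-1]; h=cv2.convexHull(pts.astype(np.int32));e=cv2.fitEllipse(h);print("ell",e)
for z in(.132,):print("ring",onz("w",e[0],z,c),onz("w",W(382,153),z,c))
print("ball",onz("w",W(253,287),.08,c))
for nm,p,z in[("boss R top",(337,128),.054),("boss R bot",(337,181),.054),("sock tl",(214,86),.048),("sock tr",(270,84),.048),("collar r",(285,206),.05),("collar l",(224,207),.05),("tape",(455,480),.06)]:
  print(nm,onz("w",W(*p),z,c))
for p in [(339,153),(424,153),(382,109),(382,198)]: print(onz("w",W(*p),.132,c))
```

```text
[262 117  33  22 246]
ell ((278.41278076171875, 129.15158081054688), (11.726405143737793, 37.196510314941406), 56.697425842285156)
ring [ 0.4773 -0.134   0.132 ] [ 0.4888 -0.1591  0.132 ]
ball [ 0.6259 -0.0407  0.08  ]
boss R top [ 0.5322 -0.186   0.054 ]
boss R bot [ 0.5364 -0.1371  0.054 ]
sock tl [ 0.6464 -0.2311  0.048 ]
sock tr [ 0.5928 -0.2293  0.048 ]
collar r [ 0.5916 -0.1155  0.05  ]
collar l [ 0.6539 -0.118   0.05  ]
tape [0.4238 0.2212 0.06  ]
[ 0.5228 -0.1609  0.132 ]
[ 0.4556 -0.1574  0.132 ]
[ 0.4869 -0.1915  0.132 ]
[ 0.4908 -0.1241  0.132 ]
```

```bash
python3 -c "
from h import *
to([.459,-.1575,.2],-1.618);to([.459,-.1575,.113],-1.618)"
```

```text
t1.95 pos [ 0.483  -0.0676  0.3293] rpy [ 3.14  -0.    -1.622] F [ 0.2 -0.3 -1. ] w0.0436 slide [0.1818, 0.0384, 0.2587] turn [0.0002, -0.0001, -0.0006] rows 3.8
t1.95 pos [ 0.483  -0.0676  0.3293] rpy [ 3.14  -0.    -1.622] F [ 0.2 -0.3 -1. ] w0.0436 slide [0.1817, 0.0382, 0.4327] turn [0.0002, -0.0001, -0.0006] rows 5.6
```

```bash
python3 -m crank '[{"slide":[0.1,0.02,0.1],"turn":[0,0,0],"fingers":0},{"slide":[0.18,0.038,0.15],"turn":[0,0,0],"fingers":0},{"slide":[0.18,0.038,0.22],"turn":[0,0,0],"fingers":0},{"slide":[0.18,0.038,0.3],"turn":[0,0,0],"fingers":0},{"slide":[0.18,0.038,0.31],"turn":[0,0,0],"fingers":0}]'
python3 -m crank '[{"slide":[0,0,0],"turn":[0,0,0],"fingers":0}]'
python3 - <<'E'
from h import *
to([.459,-.1575,.113],-1.618)
for n in ["wrist","side"]:
    f=grab_frame(n)[:,:,::-1]
    if n=="side": f=f[140:290,180:380]
    cv2.imwrite(f"pics/{n}2.png",cv2.resize(f,(800,600),interpolation=2))
E
```

```text
t: 2.37
eef_pos: [0.4569, -0.1548, 0.1712]
ee_rot: [3.138, 0.001, -1.62]
force: [-0.4, 0.5, -0.1]
width: 0.044
t: 2.45
eef_pos: [0.4558, -0.1543, 0.1701]
ee_rot: [3.133, 0.0, -1.619]
force: [-1.4, -0.3, 0.2]
width: 0.0443
t2.45 pos [ 0.4558 -0.1543  0.1701] rpy [ 3.133  0.    -1.619] F [-1.4 -0.3  0.2] w0.0443 slide [0.0062, -0.0077, 0.1142] turn [0.0014, 0.0001, -0.0002] rows 1.4
```

View pics/wrist2.png

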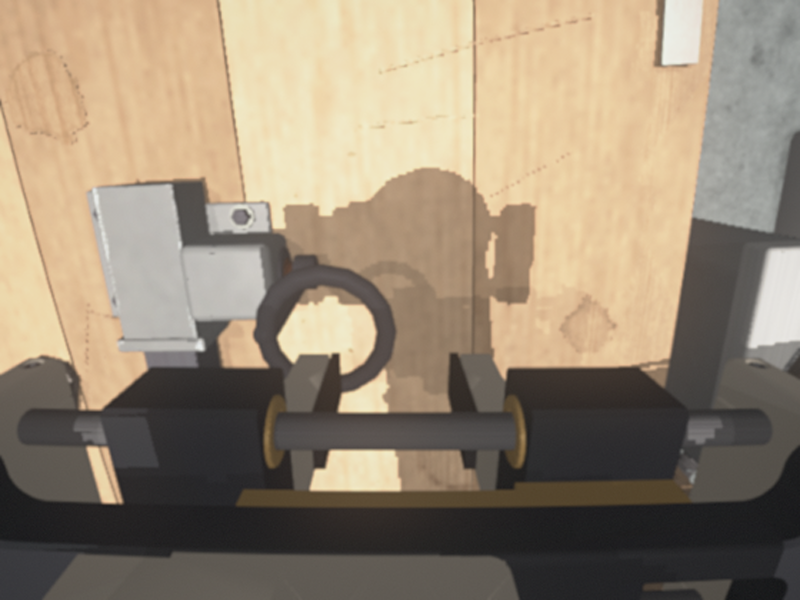

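View pics/side2.png

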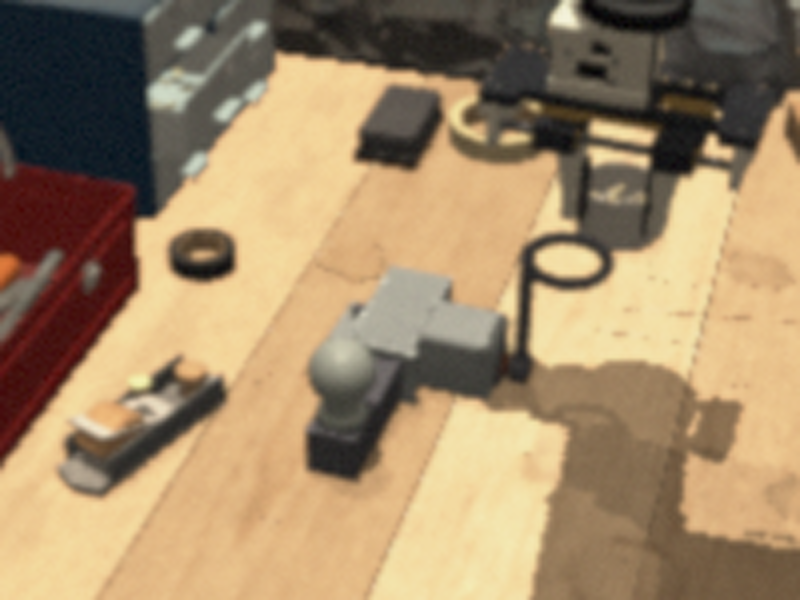

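```bash
python3 - <<'E'
from h import *
c=get_calibration("wrist")
W=lambda x,y:((x+.5)*.7-.5,(y+.5)*.7-.5)
print(onz("w",W(327,328),.132,c),onz("w",W(256,328),.132,c),onz("w",W(396,328),.132,c),onz("w",W(327,264),.132,c),onz("w",W(327,392),.132,c))
E
python3 -m crank '[{"slide":[0.004,-0.007,0.06],"turn":[0,0,0],"fingers":-0.05},{"slide":[0.004,-0.007,0.114],"turn":[0,0,0],"fingers":-0.05},{"slide":[0.004,-0.007,0.114],"turn":[0,0,0],"fingers":-0.05}]'
```

```text
[ 0.49411015 -0.15743646  0.132     ] [ 0.53039451 -0.15903525  0.132     ] [ 0.45910312 -0.15585606  0.132     ] [ 0.49101897 -0.19056995  0.132     ] [ 0.49759947 -0.12082123  0.132     ]
t: 2.8
eef_pos: [0.4622, -0.1558, 0.1162]
ee_rot: [3.139, 0.001, -1.617]
force: [-1.1, -0.1, -0.6]
width: 0.0417
```

```bash
python3 -m crank '[{"slide":[0,0,0.004],"turn":[0,0,0],"fingers":-1},{"slide":[0,0,0.004],"turn":[0,0,0],"fingers":-1},{"slide":[0,0,0.004],"turn":[0,0,0],"fingers":-1},{"slide":[0,0,0.004],"turn":[0,0,0],"fingers":-1}]' 20
python3 - <<'E'
from h import *
to([.459,-.1575,.113],-1.618)
f=grab_frame("wrist")[:,:,::-1]
cv2.imwrite(f"pics/w3.png",cv2.resize(f,(800,600),interpolation=2))
E
```

```text
t: 3.13
eef_pos: [0.4644, -0.1566, 0.1178]
ee_rot: [-3.139, 0.0, -1.617]
force: [-0.1, 0.0, 0.1]
width: 0.0203
t3.13 pos [ 0.4644 -0.1566  0.1178] rpy [-3.139  0.    -1.617] F [-0.1  0.   0.1] w0.0203 slide [0.0023, 0.0107, 0.0096] turn [-0.0005, 0.0, 0.0001] rows 0.2
```

View pics/w3.png

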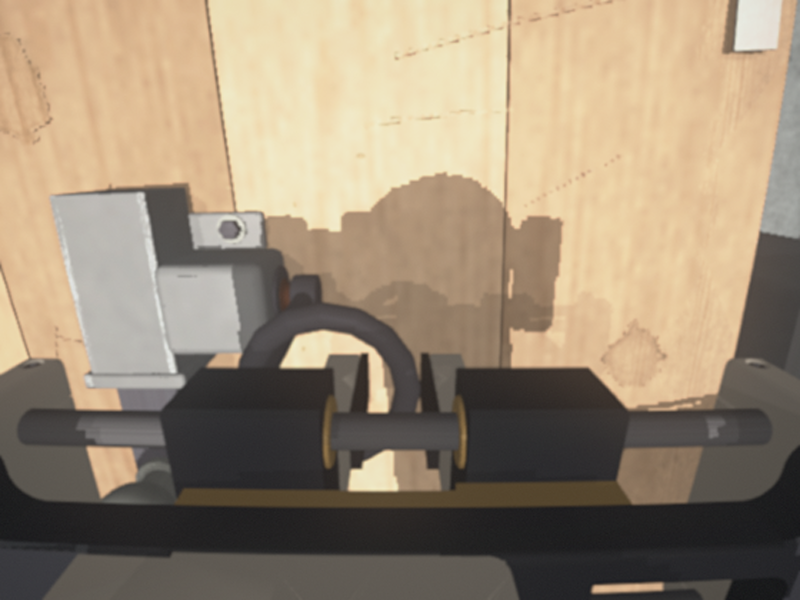

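```bash
python3 -m crank '[{"slide":[0,0,0],"turn":[0,0,0],"fingers":-1},{"slide":[0,0,0],"turn":[0,0,0],"fingers":-1},{"slide":[0,0,0],"turn":[0,0,0],"fingers":-1}]' 25
python3 -c "
from h import *
to([.459,-.1575,.113],-1.618)"
```

```text
t: 3.43
eef_pos: [0.4614, -0.1569, 0.1165]
ee_rot: [3.139, -0.0, -1.618]
force: [-6.5, 1.2, 8.2]
width: 0.0102
t3.43 pos [ 0.4614 -0.1569  0.1165] rpy [ 3.139 -0.    -1.618] F [-6.5  1.2  8.2] w0.0102 slide [0.0013, 0.0047, 0.0071] turn [0.0004, -0.0, -0.0001] rows 0.1
```

```bash
python3 -m crank '[{"slide":[-0.02,0.004,0.001],"turn":[0,0,0],"fingers":-1},{"slide":[-0.04,0.004,0.004],"turn":[0,0,0],"fingers":-1},{"slide":[-0.06,0.004,0.008],"turn":[0,0,0],"fingers":-1},{"slide":[-0.078,0.004,0.014],"turn":[0,0,0],"fingers":-1},{"slide":[-0.078,0.004,0.014],"turn":[0,0,0],"fingers":-1}]' 30
python3 - <<'E'
from h import *
to([.459,-.1575,.113],-1.618)
f=grab_frame("side")[140:290,180:380,::-1]
cv2.imwrite(f"pics/s4.png",cv2.resize(f,(800,600),interpolation=2))
E
```

```text
t: 3.85
eef_pos: [0.4634, -0.1168, 0.1085]
ee_rot: [-3.141, -0.001, -1.617]
force: [3.6, -4.7, -6.9]
width: 0.01
t3.85 pos [ 0.4634 -0.1168  0.1085] rpy [-3.141e+00 -1.000e-03 -1.617e+00] F [ 3.6 -4.7 -6.9] w0.0100 slide [0.0818, 0.0051, -0.009] turn [-0.0001, -0.0001, 0.0002] rows 1.0
```

View pics/s4.png

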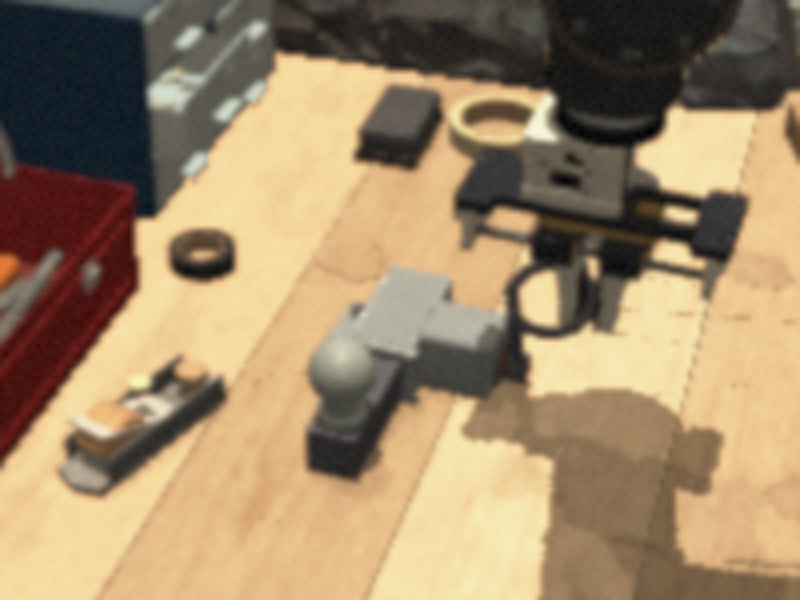

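```bash
python3 -m crank '[{"slide":[0,0.015,0],"turn":[0,0,0],"fingers":-1},{"slide":[0,0.029,0],"turn":[0,0,0],"fingers":-1},{"slide":[0,0.029,0],"turn":[0,0,0],"fingers":-1},{"slide":[0,0.029,0],"turn":[0,0,0],"fingers":-1}]' 30
python3 -c "
from h import *
to([.459,-.1575,.113],-1.618)"
```

```text
t: 4.23
eef_pos: [0.4483, -0.1166, 0.1086]
ee_rot: [3.142, -0.0, -1.618]
force: [2.0, -2.9, -6.5]
width: 0.0104
t4.23 pos [ 0.4483 -0.1166  0.1086] rpy [ 3.142 -0.    -1.618] F [ 2.  -2.9 -6.5] w0.0104 slide [0.0807, -0.0253, -0.0087] turn [0.0, -0.0, 0.0] rows 1.0
```

```bash
python3 -m crank '[{"slide":[0,0.006,0],"turn":[0,0,0],"fingers":-1},{"slide":[0,0.006,0],"turn":[0,0,0],"fingers":-1},{"slide":[0,0.006,0],"turn":[0,0,0],"fingers":-1}]' 30
python3 -c "
from h import *
to([.459,-.1575,.113],-1.618)"
```

```text
t: 4.48
eef_pos: [0.446, -0.1166, 0.1087]
ee_rot: [-3.141, -0.0, -1.618]
force: [4.4, -5.5, -8.2]
width: 0.0101
t4.48 pos [ 0.446  -0.1166  0.1087] rpy [-3.141 -0.    -1.618] F [ 4.4 -5.5 -8.2] w0.0101 slide [0.0805, -0.0299, -0.0085] turn [-0.0001, -0.0, 0.0001] rows 1.0
```

```bash
python3 -m crank '[{"slide":[0.035,0,-0.0105],"turn":[0,0,0],"fingers":-1},{"slide":[0.075,0,-0.014],"turn":[0,0,0],"fingers":-1},{"slide":[0.115,0,-0.011],"turn":[0,0,0],"fingers":-1},{"slide":[0.158,0,0],"turn":[0,0,0],"fingers":-1},{"slide":[0.158,0,0],"turn":[0,0,0],"fingers":-1}]' 30
python3 - <<'E'
from h import *
to([.459,-.1575,.113],-1.618)
f=grab_frame("side")[140:290,180:380,::-1]
cv2.imwrite(f"pics/s5.png",cv2.resize(f,(800,600),interpolation=2))
E
```

```text
t: 4.9
eef_pos: [0.4423, -0.1971, 0.109]
ee_rot: [-3.141, 0.0, -1.619]
force: [1.0, -1.4, 4.7]
width: 0.0097
t4.90 pos [ 0.4423 -0.1971  0.109 ] rpy [-3.141  0.    -1.619] F [ 1.  -1.4  4.7] w0.0097 slide [-0.0808, -0.0296, -0.008] turn [-0.0002, 0.0, -0.0001] rows 1.0
```

View pics/s5.png

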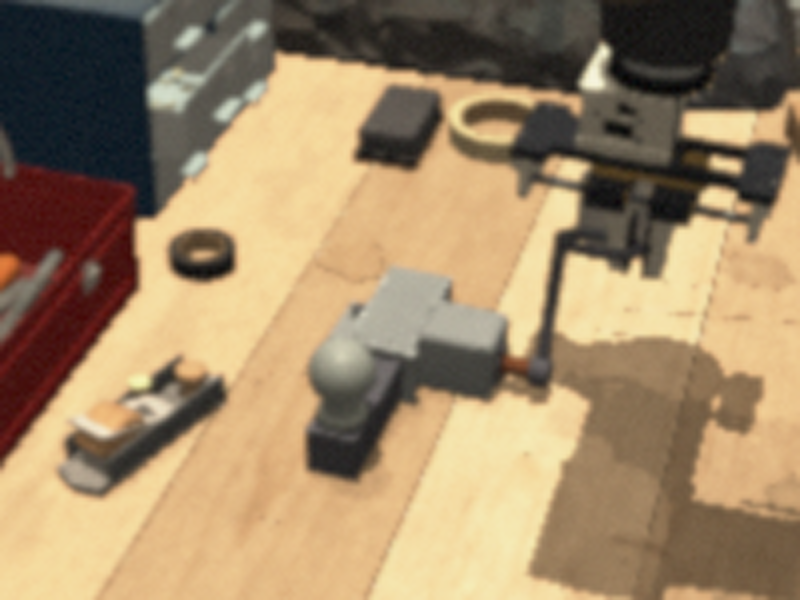

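Pin visibly drawn (rusty shank shows at ~(520,367)), and the handle leans right. Pull to about 31 mm (+14).

```bash
python3 -m crank '[{"slide":[0,0.014,0],"turn":[0,0,0],"fingers":-1},{"slide":[0,0.027,0],"turn":[0,0,0],"fingers":-1},{"slide":[0,0.027,0],"turn":[0,0,0],"fingers":-1},{"slide":[0,0.027,0],"turn":[0,0,0],"fingers":-1}]' 30
python3 -c "
from h import *
to([.459,-.1575,.113],-1.618)"
```

```text
t: 5.28
eef_pos: [0.4299, -0.1945, 0.1099]
ee_rot: [-3.138, -0.0, -1.617]
force: [3.7, -1.0, 2.0]
width: 0.0097
t5.28 pos [ 0.4299 -0.1945  0.1099] rpy [-3.138 -0.    -1.617] F [ 3.7 -1.   2. ] w0.0097 slide [-0.0765, -0.0547, -0.006] turn [-0.0005, -0.0, 0.0002] rows 1.1
```

```bash
python3 -m crank '[{"slide":[-0.04,0,-0.0105],"turn":[0,0,0],"fingers":-1},{"slide":[-0.08,0,-0.014],"turn":[0,0,0],"fingers":-1},{"slide":[-0.12,0,-0.011],"turn":[0,0,0],"fingers":-1},{"slide":[-0.158,0,0],"turn":[0,0,0],"fingers":-1},{"slide":[-0.158,0,0],"turn":[0,0,0],"fingers":-1}]' 30
python3 -m crank '[{"slide":[0,0.01,0],"turn":[0,0,0],"fingers":-1},{"slide":[0,0.025,0],"turn":[0,0,0],"fingers":-1},{"slide":[0,0.036,0],"turn":[0,0,0],"fingers":-1},{"slide":[0,0.041,0],"turn":[0,0,0],"fingers":-1},{"slide":[0,0.041,0],"turn":[0,0,0],"fingers":-1}]' 30
python3 - <<'E'
from h import *
to([.459,-.1575,.113],-1.618)
f=grab_frame("side")[140:290,180:380,::-1]
cv2.imwrite(f"pics/s6.png",cv2.resize(f,(800,600),interpolation=2))
E
```

```text
t: 5.7
eef_pos: [0.4311, -0.1145, 0.1076]
ee_rot: [3.139, -0.001, -1.617]
force: [5.6, -5.2, -8.5]
width: 0.0101
t: 6.12
eef_pos: [0.4138, -0.1149, 0.1088]
ee_rot: [-3.137, -0.0, -1.617]
force: [14.7, -9.4, -18.1]
width: 0.0098
t6.12 pos [ 0.4138 -0.1149  0.1088] rpy [-3.137 -0.    -1.617] F [ 14.7  -9.4 -18.1] w0.0098 slide [0.0809, -0.0943, -0.0079] turn [-0.0007, -0.0, 0.0002] rows 1.5
```

View pics/s6.png

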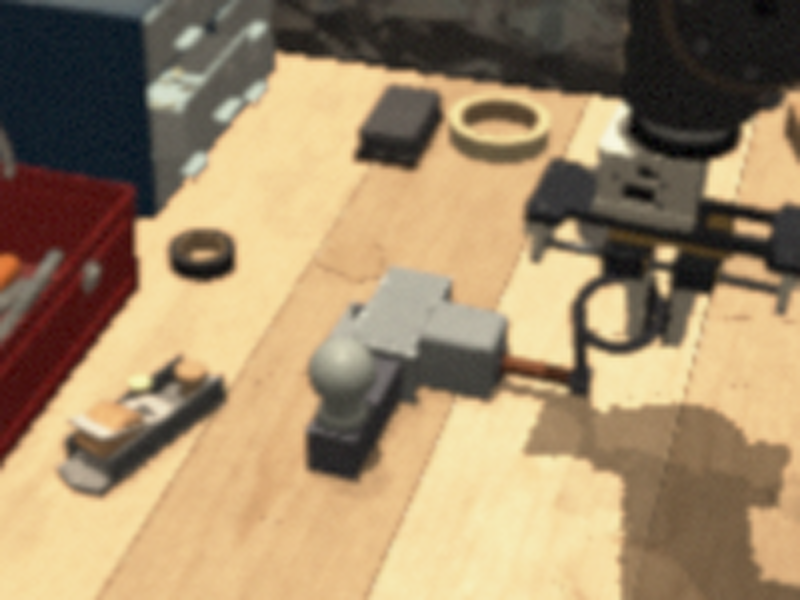

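```bash
python3 -m crank '[{"slide":[0,0.007,0],"turn":[0,0,0],"fingers":-1},{"slide":[0,0.007,0],"turn":[0,0,0],"fingers":-1},{"slide":[0,0.007,0],"turn":[0,0,0],"fingers":-1}]' 30
python3 -c "
from h import *
to([.459,-.1575,.113],-1.618)"
```

```text
t: 6.42
eef_pos: [0.4139, -0.1147, 0.1094]
ee_rot: [-3.132, -0.0, -1.616]
force: [26.0, -13.1, -28.1]
width: 0.0099
t6.42 pos [ 0.4139 -0.1147  0.1094] rpy [-3.132 -0.    -1.616] F [ 26.  -13.1 -28.1] w0.0099 slide [0.0814, -0.094, -0.0063] turn [-0.0016, -0.0, 0.0003] rows 1.5
```

```bash
python3 -m crank '[{"slide":[0,-0.006,0],"turn":[0,0,0],"fingers":-1},{"slide":[0,-0.006,0],"turn":[0,0,0],"fingers":-0.35},{"slide":[0,-0.006,0],"turn":[0,0,0],"fingers":-0.35},{"slide":[0,-0.006,0],"turn":[0,0,0],"fingers":-0.35},{"slide":[0,-0.006,0],"turn":[0,0,0],"fingers":-0.35}]' 30
python3 - <<'E'
from h import *
to([.459,-.1575,.113],-1.618)
f=grab_frame("wrist")[:,:,::-1]
cv2.imwrite(f"pics/w7.png",cv2.resize(f,(800,600),interpolation=2))
E
```

```text
t: 6.83
eef_pos: [0.4102, -0.115, 0.1086]
ee_rot: [3.14, -0.0, -1.618]
force: [-0.7, 0.2, -0.2]
width: 0.0272
t6.83 pos [ 0.4102 -0.115   0.1086] rpy [ 3.14  -0.    -1.618] F [-0.7  0.2 -0.2] w0.0272 slide [0.0804, -0.1016, -0.0089] turn [0.0003, -0.0, 0.0] rows 1.6
```

View pics/w7.png

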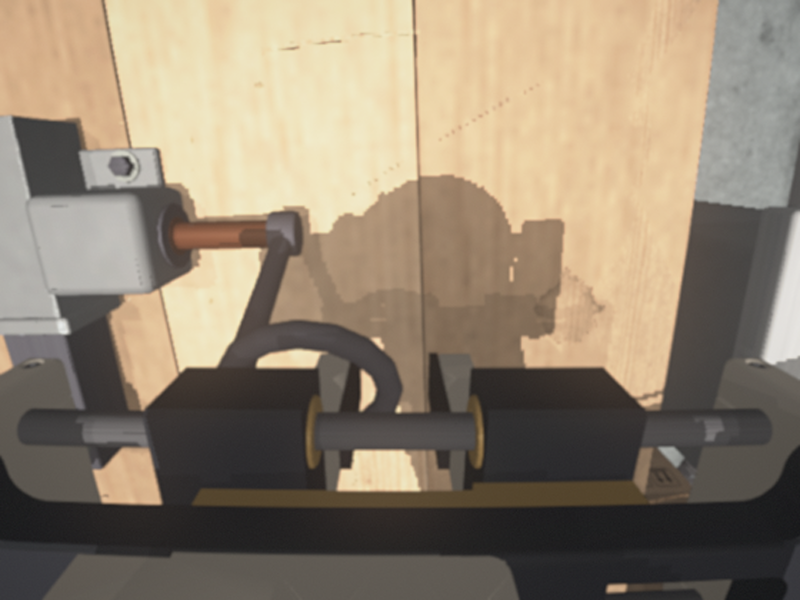

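```bash
python3 -m crank '[{"slide":[0,0,-0.05],"turn":[0,0,0],"fingers":-0.35},{"slide":[0,0,-0.13],"turn":[0,0,0],"fingers":-0.35},{"slide":[0,0,-0.2],"turn":[0,0,0],"fingers":-0.35},{"slide":[0,-0.06,-0.22],"turn":[0,0,0],"fingers":-0.6},{"slide":[0,-0.14,-0.22],"turn":[0,0,0],"fingers":-0.6}]' 30
python3 - <<'E'
from h import *
to([.6235,-.091,.2],-1.618)
import pickle
c=get_calibration("wrist");f=grab_frame("wrist")[:,:,::-1]
pickle.dump(c,open("w8.pkl","wb"))
cv2.imwrite(f"pics/w8.png",cv2.resize(f,(800,600),interpolation=2))
E
```

```text
t: 7.3
eef_pos: [0.4818, -0.1184, 0.2242]
ee_rot: [-3.133, 0.002, -1.617]
force: [1.4, 1.3, 0.9]
width: 0.0208
t7.30 pos [ 0.4818 -0.1184  0.2242] rpy [-3.133e+00  2.000e-03 -1.617e+00] F [1.4 1.3 0.9] w0.0208 slide [-0.0677, -0.28, 0.0509] turn [-0.0014, 0.0002, 0.0002] rows 3.5
```

View pics/w8.png

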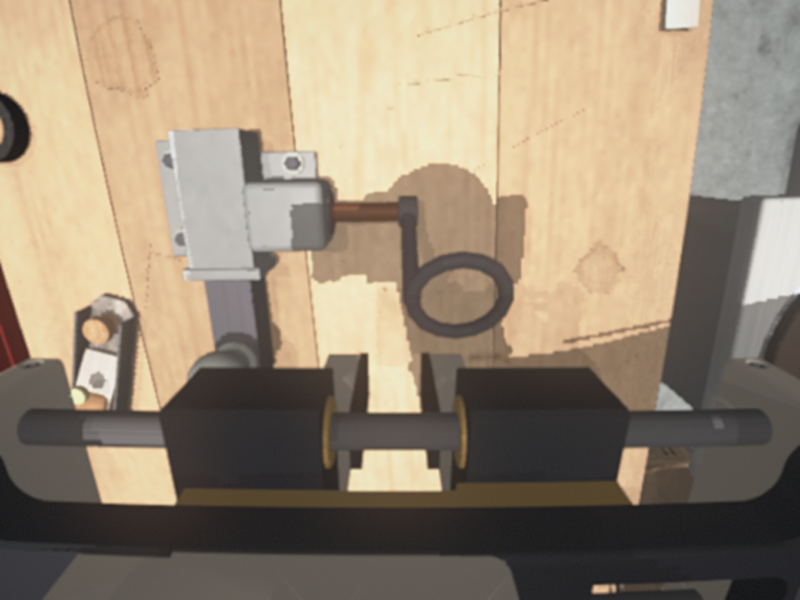

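```bash
python3 -m crank '[{"slide":[-0.07,-0.28,0],"turn":[0,0,0],"fingers":-0.6},{"slide":[-0.07,-0.28,0],"turn":[0,0,0],"fingers":-0.6},{"slide":[-0.07,-0.28,0],"turn":[0,0,0],"fingers":-0.6},{"slide":[-0.07,-0.28,0],"turn":[0,0,0],"fingers":-0.6},{"slide":[-0.07,-0.28,0],"turn":[0,0,0],"fingers":-0.6}]' 30
python3 - <<'E'
from h import *
import pickle
c=pickle.load(open("w8.pkl","rb"))
W=lambda x,y:((x+.5)*.7-.5,(y+.5)*.7-.5)
for p,z in[((262,276),.05),((186,276),.05),((174,131),.048),((239,129),.048),((407,205),.022)]: print(onz("w",W(*p),z,c))
to([.6235,-.091,.055],-1.618)
c=get_calibration("wrist");f=grab_frame("wrist")[:,:,::-1]
pickle.dump(c,open("w9.pkl","wb"))
cv2.imwrite(f"pics/w9.png",cv2.resize(f,(800,600),interpolation=2))
f=grab_frame("side")[140:290,180:380,::-1]
cv2.imwrite(f"pics/s9.png",cv2.resize(f,(800,600),interpolation=2))
E
```

```text
t: 7.77
eef_pos: [0.6254, -0.0892, 0.2168]
ee_rot: [3.139, -0.001, -1.617]
force: [-0.3, -0.9, 0.4]
width: 0.0178
[ 0.59084432 -0.11777046  0.05      ]
[ 0.65364817 -0.1206036   0.05      ]
[ 0.64315778 -0.23156233  0.048     ]
[ 0.5937048  -0.22992067  0.048     ]
[ 0.47125443 -0.16603174  0.022     ]
t7.77 pos [ 0.6254 -0.0892  0.2168] rpy [ 3.139e+00 -1.000e-03 -1.617e+00] F [-0.3 -0.9  0.4] w0.0178 slide [0.0037, 0.0028, 0.3235] turn [0.0004, -0.0001, 0.0002] rows 3.9
```

View pics/w9.png

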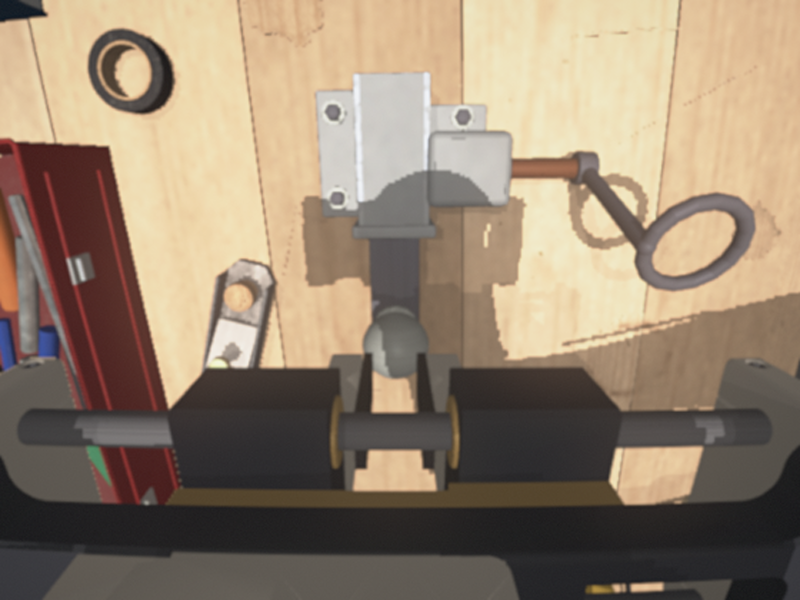

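View pics/s9.png

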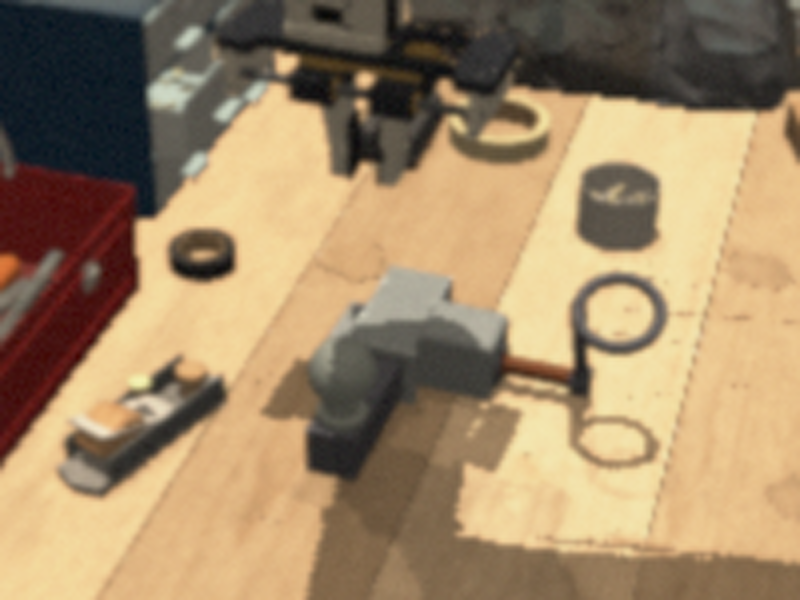

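```bash
python3 - <<'E'
from h import *
import pickle
c=pickle.load(open("w9.pkl","rb"))
W=lambda x,y:((x+.5)*.7-.5,(y+.5)*.7-.5)
for p,z in[((396,343),.08),((355,236),.05),((436,235),.05)]: print(onz("w",W(*p),z,c))
E
python3 -m crank '[{"slide":[0.004,0.003,0.08],"turn":[0,0,0],"fingers":-0.6},{"slide":[0.004,0.003,0.16],"turn":[0,0,0],"fingers":-0.6},{"slide":[0.004,0.003,0.2],"turn":[0,0,0],"fingers":-0.6}]' 30
python3 -c "
from h import *
to([.6235,-.091,.055],-1.618)"
```

```text
[ 0.62620485 -0.04198123  0.08      ]
[ 0.65396618 -0.11890181  0.05      ]
[ 0.59215307 -0.11683611  0.05      ]
t: 8.12
eef_pos: [0.6172, -0.0922, 0.1153]
ee_rot: [3.137, 0.001, -1.619]
force: [-1.2, -0.6, -1.0]
width: 0.0176
t8.12 pos [ 0.6172 -0.0922  0.1153] rpy [ 3.137e+00  1.000e-03 -1.619e+00] F [-1.2 -0.6 -1. ] w0.0176 slide [-0.0028, -0.0129, 0.1206] turn [0.0007, 0.0001, -0.0002] rows 1.5
```

```bash
python3 -m crank '[{"slide":[0,0,0],"turn":[0,0,0],"fingers":-0.6},{"slide":[0,0,0],"turn":[0,0,0],"fingers":-0.6}]' 30
python3 -c "
from h import *
to([.6235,-.091,.055],-1.618)"
```

```text
t: 8.28
eef_pos: [0.6197, -0.0924, 0.119]
ee_rot: [3.14, -0.001, -1.618]
force: [0.9, -0.7, 1.5]
width: 0.0175
t8.28 pos [ 0.6197 -0.0924  0.119 ] rpy [ 3.140e+00 -1.000e-03 -1.618e+00] F [ 0.9 -0.7  1.5] w0.0175 slide [-0.0033, -0.0077, 0.128] turn [0.0003, -0.0001, 0.0] rows 1.5
```

```bash
python3 -m crank '[{"slide":[-0.003,-0.008,0.06],"turn":[0,0,0],"fingers":-0.6},{"slide":[-0.003,-0.008,0.1],"turn":[0,0,0],"fingers":-0.6},{"slide":[-0.003,-0.008,0.124],"turn":[0,0,0],"fingers":-0.6},{"slide":[-0.003,-0.008,0.124],"turn":[0,0,0],"fingers":-0.6}]' 30
python3 - <<'E'
from h import *
to([.6235,-.091,.055],-1.618)
f=grab_frame("side")[140:290,180:380,::-1]
cv2.imwrite(f"pics/s10.png",cv2.resize(f,(800,600),interpolation=2))
E
```

```text
t: 8.62
eef_pos: [0.6241, -0.0909, 0.0564]
ee_rot: [3.14, -0.0, -1.618]
force: [-0.8, -0.1, 0.9]
width: 0.0178
t8.62 pos [ 0.6241 -0.0909  0.0564] rpy [ 3.14  -0.    -1.618] F [-0.8 -0.1  0.9] w0.0178 slide [0.0003, 0.0013, 0.0028] turn [0.0002, -0.0, -0.0] rows 0.0
```

View pics/s10.png

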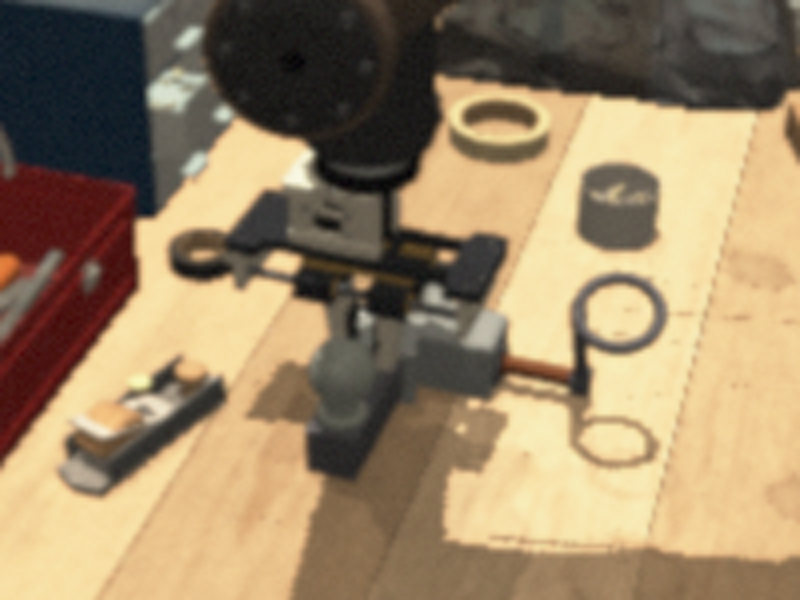

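```bash
python3 -m crank '[{"slide":[-0.02,0,0],"turn":[0,0,0],"fingers":-0.6},{"slide":[-0.04,0,0],"turn":[0,0,0],"fingers":-0.6},{"slide":[-0.06,0,0],"turn":[0,0,0],"fingers":-0.6},{"slide":[-0.08,0,0],"turn":[0,0,0],"fingers":-0.6},{"slide":[-0.1,0,0],"turn":[0,0,0],"fingers":-0.6}]' 30
python3 - <<'E'
from h import *
to([.6235,-.091,.055],-1.618)
f=grab_frame("side")[140:290,180:380,::-1]
cv2.imwrite(f"pics/s11.png",cv2.resize(f,(800,600),interpolation=2))
E
```

```text
t: 9.08
eef_pos: [0.6283, -0.0406, 0.0591]
ee_rot: [-3.139, -0.001, -1.617]
force: [-0.2, -6.6, 2.1]
width: 0.0174
t9.08 pos [ 0.6283 -0.0406  0.0591] rpy [-3.139e+00 -1.000e-03 -1.617e+00] F [-0.2 -6.6  2.1] w0.0174 slide [0.1012, 0.0049, 0.0082] turn [-0.0004, -0.0001, 0.0001] rows 1.2
```

View pics/s11.png

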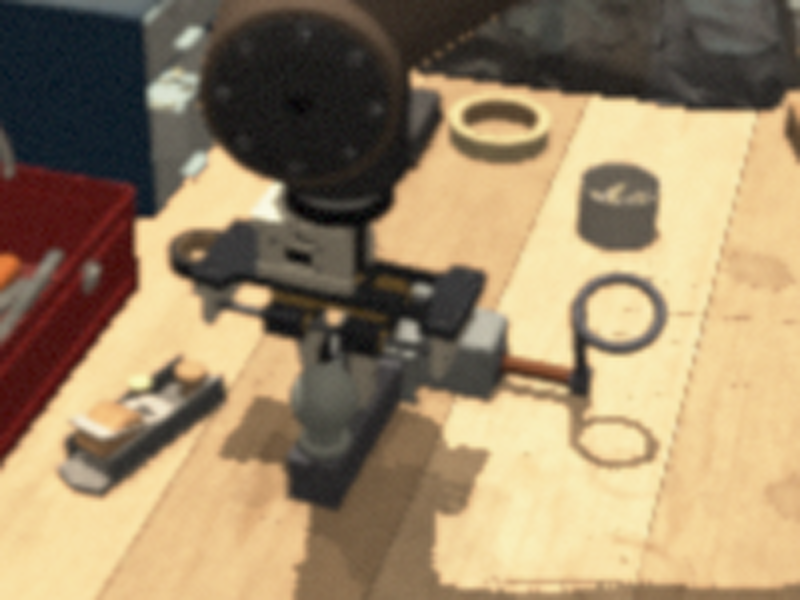

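```bash
python3 -m crank '[{"slide":[-0.02,0,0],"turn":[0,0,0],"fingers":-0.6},{"slide":[-0.04,0,0],"turn":[0,0,0],"fingers":-0.6},{"slide":[-0.06,0,0],"turn":[0,0,0],"fingers":-0.6},{"slide":[-0.08,0,0],"turn":[0,0,0],"fingers":-0.6},{"slide":[-0.1,0,0],"turn":[0,0,0],"fingers":-0.6}]' 30
python3 - <<'E'
from h import *
to([.6235,-.091,.055],-1.618)
f=grab_frame("side")[140:290,180:380,::-1]
cv2.imwrite(f"pics/s12.png",cv2.resize(f,(800,600),interpolation=2))
E
```

```text
t: 9.55
eef_pos: [0.6302, 0.0091, 0.0586]
ee_rot: [-3.14, -0.001, -1.617]
force: [-0.9, -6.6, 2.9]
width: 0.0177
t9.55 pos [0.6302 0.0091 0.0586] rpy [-3.140e+00 -1.000e-03 -1.617e+00] F [-0.9 -6.6  2.9] w0.0177 slide [0.2005, 0.004, 0.0073] turn [-0.0002, -0.0001, 0.0001] rows 2.4
```

View pics/s12.png

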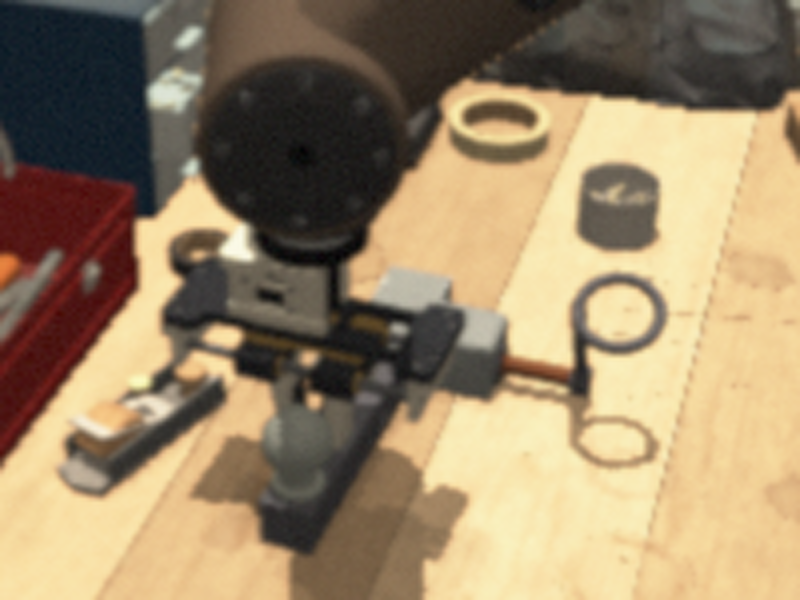

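```bash
python3 -m crank '[{"slide":[-0.02,0,0],"turn":[0,0,0],"fingers":-0.6},{"slide":[-0.04,0,0],"turn":[0,0,0],"fingers":-0.6},{"slide":[-0.06,0,0],"turn":[0,0,0],"fingers":-0.6},{"slide":[-0.08,0,0],"turn":[0,0,0],"fingers":-0.6},{"slide":[-0.092,0,0],"turn":[0,0,0],"fingers":-0.6}]' 30
python3 -m crank '[{"slide":[0.01,0,0],"turn":[0,0,0],"fingers":-0.6},{"slide":[0.03,0,0],"turn":[0,0,0],"fingers":-0.6},{"slide":[0.05,0,0],"turn":[0,0,0],"fingers":-0.6},{"slide":[0.05,0,0],"turn":[0,0,0],"fingers":-0.6}]' 30
python3 - <<'E'
from h import *
to([.6235,-.091,.055],-1.618)
f=grab_frame("side")[140:290,180:380,::-1]
cv2.imwrite(f"pics/s13.png",cv2.resize(f,(800,600),interpolation=2))
E
```

```text
t: 10.02
eef_pos: [0.6321, 0.0552, 0.0581]
ee_rot: [-3.141, -0.001, -1.617]
force: [0.2, -7.0, 4.4]
width: 0.0177
t: 10.35
eef_pos: [0.6301, 0.028, 0.0569]
ee_rot: [3.141, 0.0, -1.619]
force: [-0.3, -0.0, 0.2]
width: 0.0178
t10.35 pos [0.6301 0.028  0.0569] rpy [ 3.141  0.    -1.619] F [-0.3 -0.   0.2] w0.0178 slide [0.2383, 0.0017, 0.0037] turn [0.0001, 0.0, -0.0002] rows 2.9
```

View pics/s13.png

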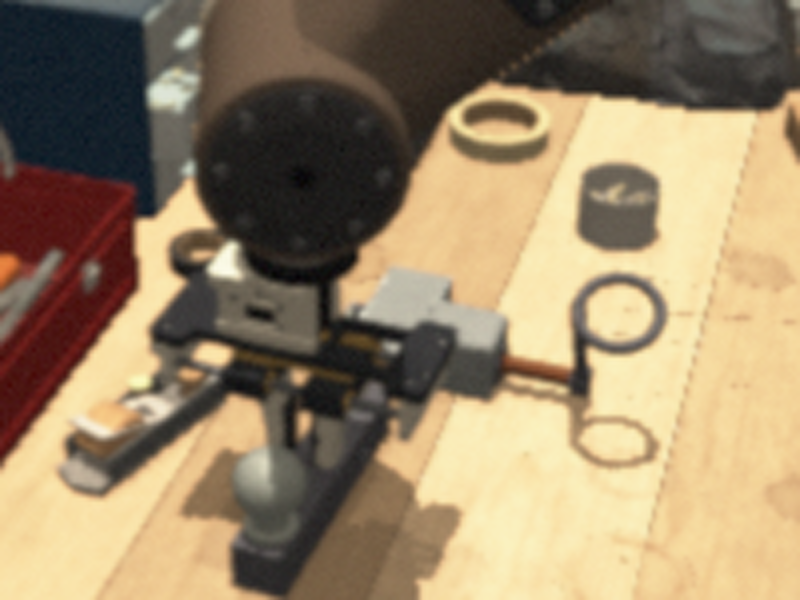

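Clear of the ball; lift straight up and look.

```bash
python3 -m crank '[{"slide":[0,0,-0.08],"turn":[0,0,0],"fingers":-0.6},{"slide":[0,0,-0.16],"turn":[0,0,0],"fingers":-0.6},{"slide":[0,0,-0.24],"turn":[0,0,0],"fingers":-0.6},{"slide":[-0.04,0,-0.32],"turn":[0,0,0],"fingers":-0.6},{"slide":[-0.12,0,-0.38],"turn":[0,0,0],"fingers":-0.6}]' 30
python3 -m crank '[{"slide":[-0.24,0,0],"turn":[0,0,0],"fingers":-0.6},{"slide":[-0.24,0,0],"turn":[0,0,0],"fingers":-0.6},{"slide":[-0.24,0,0],"turn":[0,0,0],"fingers":-0.6},{"slide":[-0.24,0,0],"turn":[0,0,0],"fingers":-0.6}]' 30
python3 - <<'E'
from h import *
import pickle
to([.6235,-.091,.055],-1.618)
c=get_calibration("wrist");f=grab_frame("wrist")[:,:,::-1]
pickle.dump(c,open("w14.pkl","wb"))
cv2.imwrite(f"pics/w14.png",cv2.resize(f,(800,600),interpolation=2))
f=grab_frame("scene")[140:320,160:400,::-1]
cv2.imwrite(f"pics/s14.png",cv2.resize(f,(800,600),interpolation=2))
E
```

```text
t: 10.82
eef_pos: [0.6338, 0.0792, 0.2447]
ee_rot: [-3.137, 0.001, -1.621]
force: [2.1, 1.7, 0.0]
width: 0.0179
t: 11.15
eef_pos: [0.6388, 0.2065, 0.2395]
ee_rot: [-3.141, 0.001, -1.614]
force: [-0.2, -0.7, 0.5]
width: 0.0172
t11.15 pos [0.6388 0.2065 0.2395] rpy [-3.141e+00  1.000e-03 -1.614e+00] F [-0.2 -0.7  0.5] w0.0172 slide [0.5962, 0.0046, 0.3683] turn [-0.0, 0.0002, 0.0006] rows 8.4
```

View pics/w14.png

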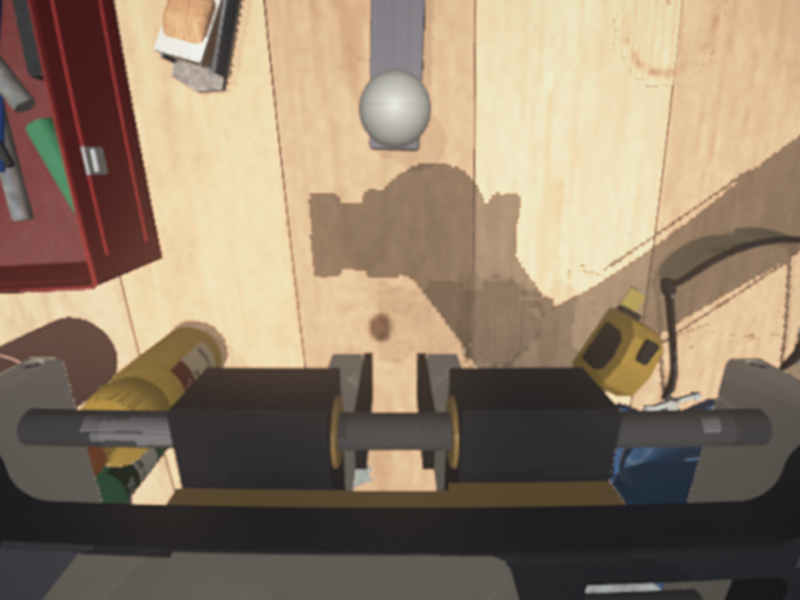

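View pics/s14.png

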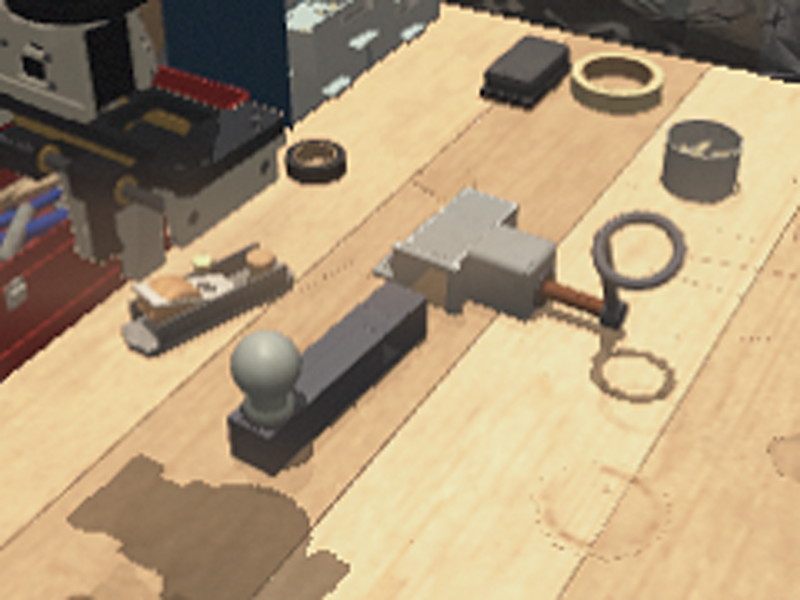

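Run:
```python
from h import *
import pickle
c=pickle.load(open("w14.pkl","rb"))
W=lambda x,y:((x+.5)*.7-.5,(y+.5)*.7-.5)
b=onz("w",W(395,109),.08,c);d=b-np.array([.620,-.166,.08]);y=-.047
print(b,"socket frame",d[0]*np.cos(y)+d[1]*np.sin(y),-d[0]*np.sin(y)+d[1]*np.cos(y))
Q=lambda x,yy:(160+(x+.5)*.3-.5,140+(yy+.5)*.3-.5)
for p,z in[((427,318),0.0),((275,474),0),((230,453),0),((465,310),0),((428,291),.04)]:print(onz("scene",Q(*p),z))
print(get_state()['force'],get_state()['t'])
```

```text
[0.63358333 0.08925052 0.08      ] socket frame 0.0015759735432759152 0.25560683078556595
[ 0.6110462  -0.10374272  0.        ]
[0.61518686 0.10961277 0.        ]
[0.65618757 0.10917068 0.        ]
[ 0.58882864 -0.12951589  0.        ]
[ 0.60307661 -0.0907588   0.04      ]
[-0.06178344 -0.81509566 -0.82185191] 11.25
```

```bash
python3 -c "
from station import *
print(job_done())"
```

```text
the job is handed in; nothing more can be done
None
```

The cross pin is out to its stop, and the ball mount lies flat beside the socket's mouth, ball up. I handed the job in at about 11.3 s of the 48 s allowed.

- **Pin:** I pinched the ring and leaned it left, right and left by about 0.37 rad, pulling past a ledge each time. My last pull moved it no further while the force rose to 26 N, at a measured draw of about 49.6 mm. The pictures show the handle leaning left with the shank drawn out.
- **Ball mount:** I pushed it straight out by the ball with nearly shut fingers, at about 7 N and without gripping it. In the last pictures the ball is 256 mm along the socket's +y, so the bar's inner end is about 30 mm clear of the mouth. It was sideways by only 1.6 mm.
- **Other things:** The last pictures show the plane, tape and tin undisturbed. I checked them by eye and did not re-measure their positions. The gripper was well clear, with the wrist force near zero.

Two checks disagreed:
- **Ring and ball heights:** Taking them from the two fixed cameras together came out 5–10 mm low. I used the given heights instead, and the wrist camera agreed with those to a few millimetres.
- **Last gap by single corners:** Reading single bar and socket corners in the scene picture gave a gap of about 25 mm, less than the 30 mm from the ball. Both put the bar fully out.

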